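# Load the spring pan, turn it to the sensor and hold

## Task

Put brass weights on the steel spring pan of the turntable until, with nothing else pressing on it, its red pointer stands inside the green band; do this while the turntable is in its rest position. Then turn the turntable by its black knob until the red arrow on its rim points at the yellow pointer under the sensor, and finish while holding the knob so that the table stands still there, because its spring turns it back when it is let go. Leave the bottle, the loose cup and the wrench where they are.

Things in the scene. Friction and masses are not known exactly. Their poses are not given: they have to be found in the camera images.
- dial_center (a point): centre of the round aluminium turntable (300 mm diameter), on its axis at its upper face, 40 mm above the work surface. Its place and rest direction vary. Fixed on it: spring pan, scale plate, black knob, and four bronze cups with white inserts (48 mm diameter, 105 mm from the axis at 80 and 125 degrees either side of the red arrow, tops 88 mm above the work surface)
- scale_band (a point): centre of the green band on the white scale plate that stands on the turntable at one end of the pan (plate 44 mm wide, 4 mm thick, centre 82 mm from the axis along the red arrow and 62 mm to the left of it, top 126 mm above the work surface; its face looks away from the pan). The pan's red pointer moves down in front of it
- dial_arrow (a point): tip of the red arrow painted on the turntable's rim in front of the pan, 148 mm from the axis, 42 mm above the work surface; it turns with the table
- sensor_arrow (a point): tip of the yellow pointer below the black sensor on its fixed post, 157 mm from the table's axis, 40 mm above the work surface; its bearing about the axis varies, but it stays where it is. When the red arrow points at it, the two tips are 9 mm apart horizontally. The sensor stands up to 237 mm from the axis, 103 mm tall; a yellow stripe on its top lies on the same bearing
- dial (a joint): angle of the turntable from its rest stop, rad, 0 at rest, growing anticlockwise seen from above, to 1.6 at the far stop. A return spring pushes it back to 0: about 0.04 N m at rest, 0.12 N m more per rad. The yellow pointer lies 0.75 to 1.3 rad anticlockwise of the rest direction
- knob: upright round black knob that spins freely on its own axis, mounted on the turntable 105 mm from the axis, directly opposite the red arrow. Origin at its foot on the table's face; z up. A 12 mm stem up to 30 mm, then a 22 mm diameter grip from 30 to 90 mm above the origin. It can be gripped from above in any direction and swivels as the table turns
- pan (a joint): how far the spring pan has sunk, m, 0 at the top of its travel (46 mm). Spring 207 N/m. It has an own sag of 4 to 16 mm at the start and each weight adds about 9 mm. The green band on the white scale plate spans 0.020 to 0.034; one or two weights bring it there
- pan_floor (a point): centre of the upper face of the pan's floor, 95 mm from the table's axis towards the red arrow: a steel tray 56 mm (along the arrow, its x) by 112 mm (across, its y), with a rim 3 mm thick and 4 mm high. It is 110 mm above the work surface when joint pan is 0 and sinks straight down. Two weights fit side by side, 24 mm either side of the centre across
- weight1: brass cylinder weight, 32 mm diameter, 30 mm tall, about 0.19 kg (within 5 percent), upright on the black rubber mat (4 mm thick). Origin at the centre of its underside, z up
- weight2: brass cylinder weight, 32 mm diameter, 30 mm tall, about 0.19 kg (within 5 percent), upright on the black rubber mat (4 mm thick). Origin at the centre of its underside, z up
- weight3: brass cylinder weight, 32 mm diameter, 30 mm tall, about 0.19 kg (within 5 percent), upright on the black rubber mat (4 mm thick). Origin at the centre of its underside, z up
- mat: black rubber mat, 220 x 100 x 4 mm, fixed, on which the three weights stand in a row along its x axis, some 68 mm apart. Origin under its centre
- bottle: bystander: white bottle, 60 mm diameter, 150 mm tall, origin at the centre of its underside
- cup: bystander: loose bronze cup with a white insert, 48 mm diameter, 48 mm tall, origin at the centre of its underside
- wrench: bystander: steel wrench lying flat, about 180 mm long
Not all that is in view belongs to the job. Leave any orange or pink look-alike of the part that bears sensor_arrow alone.

How it is judged:
By the outcome, as a careful person would: the job done as asked, in the order asked, and still so for the second after the job is handed in, while the arm keeps its last pose, push and grip.
It also fails if it takes over 72 s, if anything falls off the work surface, if the arm or the gripper's body presses on something with over 40 N, if the wrist force passes 120 N, or if a joint passes its speed limit or range.

## Robot

A 6-joint arm with a two-finger parallel gripper is mounted at the origin on the work surface. World frame = base frame: x ahead of the robot, y to its left, z up, the work surface at z = 0. Lengths are in m, angles in degrees, forces in N, time in s.
With the tool pointing down it reaches from about 0.25 to 0.725 m from the base axis. Payload 9.7 kg.
Tool frame: the origin (TCP) lies midway between the tips of the shut fingers; the grasp point (between the pads) lies bot.grasp_offset behind it (bot.grasp_offset is the distance from the TCP to the grasp point, in m); x points along the fingers, y is the direction in which the jaws open and shut, and the axes are right-handed (so a half turn about x gives the same grasp; the last joint's range is limited). The gripper opens to 85 mm and grips with 20 to 120 N. Pads are 22 mm wide; open, the fingers measure 114 mm over their backs; the gripper's body (76 mm by 85 mm) begins 54 mm behind the grasp point. The pads swing forward as they close: fully open they stand 13 mm farther back than shut.
Start: joints at [69.958, 4.979, 10.078, 95.1, 0, 90], TCP at [0.188, 0.517, 0.231] pointing down, gripper open.
Joint ranges: [-179.16, 179.16], [-48.56, 103.87], [-65.8, 70.77], [-126.05, 130.52], [-82.76, 87.17], [-180, 180]. Speed limits (degrees/s): [127.2, 127.2, 147.25, 180, 180, 180].

## Interface

Orientations are given as [roll, pitch, yaw] about the fixed x, y, z axes, in that order (R = Rz(yaw) Ry(pitch) Rx(roll)).
In Python, from workcell import status, camera, bot gives the robot as it stands.
- The arm moves only by the shell command python3 -m jog 'ROWS' [OPENING] [FORCE]. ROWS is text: rows parted by semicolons, each of 4 numbers parted by spaces: the shift along the tool's x, y, z in mm, then the turn about the tool's x in degrees. A call has exactly 8 rows; each row is the pose to reach, as a shift and turn from the pose commanded when the call began, along the tool's axes at that moment; what a row does not reach only later rows make up. A row lasts 1/8 s, in which the tool goes at most 62.5 mm and 10.7 degrees, less where a joint would pass 70% of its speed; a pose out of reach is approached as far as the arm can. A call with a gripper value outside its range is refused whole. OPENING is the opening, from 0 (shut) to 1 (fully open), set as the call begins (- or left out, the last holds). The fingers move at their own pace and stop on an object; FORCE is the grip in N (left out, the last holds). Time passes only in rows, so rows that repeat a pose let the fingers close, or fill a call up. It gives the time, the measured TCP pose, the force and the opening at its end, in the units of the state.
- status.get_obs(): the state, without advancing time (a new reading comes with each control period).
- camera(name): name is "scene" or "side" or "wrist"; returns a dict with "color" (400x640x3 uint8, red, green, blue), "vfov" (degrees; the focal length in pixels is half the picture's height over the tangent of half this angle, whatever the lens; pixels are square), "cx", "cy" (the principal point, pixels), "rvec" (rotation vector, rad) and "tvec" (3), from world to camera coordinates, as OpenCV has them. Camera axes: x right, y down, z forward; pixel columns grow to the right and rows downward; lengths in m; the calibration is good to about 2 mm. A picture is of the moment at which its call begins. There is no depth.
- bot.job_done(): hands the job in, once; it reports no verdict.
The state is a dict: "time": time; "q": joint angles; "qd": joint speeds; "joint_efforts": joint torques, N m; "ee_pos": TCP position; "tcp_rot": TCP orientation; "wrist_force": force on the tool from outside, world axes, zero at the start; "torque": the same for the moment, N m; "opening": finger opening in m.
Only numpy, scipy, OpenCV 4.12 (cv2) and the standard library are available. Lean on these libraries where they do the work, as an engineer would, in place of code of your own. Each camera call takes 0.05 s, during which the arm holds its last target. There are 200 camera calls.

## Working session

There is one attempt and no reset: what is moved stays moved. The work goes in short steps, Python scripts to look and compute and a shell command to move; the robot and the scene stay as the last step left them, time stands still between calls to the robot, and variables do not carry over. Pictures are saved under pics/ and viewed, about 8 in all and at most 12, crops included, and the job is handed in when it is done.

```bash
ls; mkdir -p pics
cat > h.py <<'E'
import numpy as np, cv2
from workcell import status, camera, bot
def shot(name, fn=None):
    c=camera(name); 
    if fn: cv2.imwrite('pics/'+fn+'.png', c['color'][:,:,::-1])
    return c
def cam(c):
    f=200/np.tan(np.radians(c['vfov'])/2)
    K=np.array([[f,0,c['cx']],[0,f,c['cy']],[0,0,1.]])
    R=cv2.Rodrigues(np.array(c['rvec'],float))[0]; t=np.array(c['tvec'],float).ravel()
    return K,R,t
def ray(c,u,v):
    K,R,t=cam(c); d=R.T@np.linalg.solve(K,[u,v,1.]); return -R.T@t,d/np.linalg.norm(d)
def onz(c,u,v,z):
    o,d=ray(c,u,v); return o+d*(z-o[2])/d[2]
def proj(c,p):
    K,R,t=cam(c); q=K@(R@np.array(p,float)+t); return q[:2]/q[2]
E
python3 - <<'E'
from h import *
a=shot('scene','s0'); b=shot('side','d0'); w=shot('wrist','w0')
print(bot.grasp_offset, status.get_obs())
for c in (a,b,w): print(c['vfov'],c['cx'],c['cy'],ray(c,320,200))
cv2.imwrite('pics/c0.png',np.vstack([a['color'],b['color']])[:,:,::-1][:, :])
E
```

```text
pics
0.0187 {'time': 0.15, 'q': array([ 6.99571400e+01,  5.00409750e+00,  1.00452084e+01,  9.50997359e+01,
       -4.55149611e-04,  8.99997207e+01]), 'qd': array([-0.05306838, -0.08303914,  0.16309282,  0.07109149,  0.08933008,
       -0.07512095]), 'joint_efforts': array([ 9.36268407e-04, -5.20761645e+01,  4.65044081e+01,  1.38008656e-02,
        5.99361260e-05, -9.21715866e-06]), 'ee_pos': array([0.1884401 , 0.51652575, 0.23074658]), 'tcp_rot': array([ -89.55545841,   89.94137324, -109.59803896]), 'wrist_force': array([-0.36919754, -0.35746247,  0.06635579]), 'torque': array([ 0.00446918, -0.01772028, -0.01614454]), 'opening': 0.08546147398735972}
44.116497891174134 318.23723899267634 201.1223244014053 (array([ 1.07711659, -0.56232237,  1.03607376]), array([-0.51237158,  0.48330405, -0.7098539 ]))
55.288116355498666 315.72908346010513 195.59998797845716 (array([ 0.21873917, -0.6303076 ,  0.76591151]), array([ 0.20823895,  0.70305625, -0.67996209]))
63.06073407791939 321.4767031199752 199.24790451087472 (array([0.11807071, 0.54037422, 0.37345141]), array([ 0.27261206, -0.10362445, -0.95652739]))
```

View pics/s0.png

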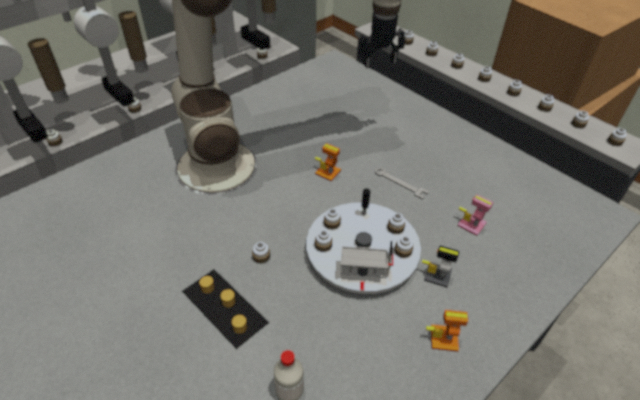

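View pics/d0.png

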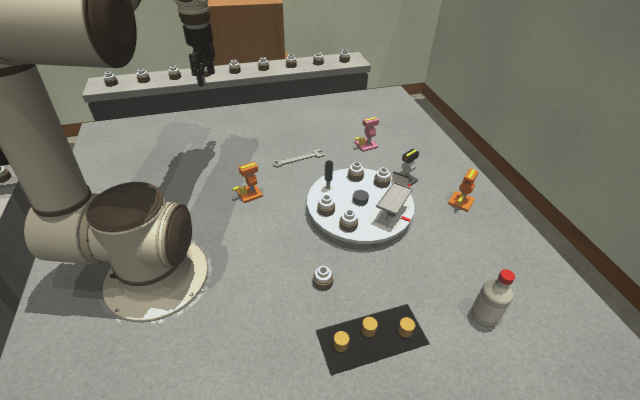

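Run:
```python
from h import *
a=shot('scene'); b=shot('side')
def blobs(c,nm,lo,hi,mn=4):
    h=cv2.cvtColor(c['color'],cv2.COLOR_RGB2HSV); m=cv2.inRange(h,lo,hi)
    n,l,s,ct=cv2.connectedComponentsWithStats(m)
    print(nm,[(ct[i].round(1).tolist(),s[i].tolist()) for i in range(1,n) if s[i,4]>=mn])
for n,c in (('scene',a),('side',b)):
    blobs(c,n+' brass',(15,140,120),(24,255,255),20)
    blobs(c,n+' yellow',(25,120,60),(34,255,255))
    blobs(c,n+' red',(0,150,100),(6,255,255))
    blobs(c,n+' red2',(174,150,100),(180,255,255))
for nm,c,pts in (('scene',a,dict(sx=(425,266),arrow=(362,290),knobtop=(366,190),c1=(333,211),c2=(324,233),c3=(398,216),c4=(405,238))),('side',b,dict(arrow=(411,219),knobtop=(328.5,163),c1=(326,197),c2=(349,212),c3=(356,165),c4=(383,170)))):
    for k,p in pts.items():
        z=.042 if k in('arrow','sx') else .13 if k=='knobtop' else .088
        print(nm,k,onz(c,*p,z).round(4))
cv2.imwrite('pics/z1.png',np.hstack([cv2.resize(a['color'][175:300,290:490],(0,0),fx=2,fy=3.),cv2.resize(b['color'][140:265,290:490],(0,0),fx=2,fy=3.)])[:,:,::-1])
```

```text
scene brass [([331.1, 149.6], [323, 146, 16, 8, 55]), ([328.3, 173.4], [316, 167, 24, 13, 107]), ([206.0, 281.2], [200, 276, 13, 11, 113]), ([227.1, 294.8], [221, 289, 13, 12, 124]), ([455.6, 316.5], [445, 310, 23, 13, 143]), ([238.5, 320.9], [232, 315, 14, 13, 144]), ([439.3, 328.1], [432, 325, 15, 8, 75]), ([444.7, 344.0], [432, 336, 26, 14, 217])]
scene yellow [([330.5, 147.0], [325, 144, 12, 7, 30]), ([318.3, 158.9], [316, 158, 6, 3, 12]), ([485.5, 201.0], [484, 200, 4, 3, 4]), ([462.9, 209.6], [460, 208, 7, 5, 16]), ([448.0, 250.8], [439, 247, 19, 9, 89]), ([426.3, 262.2], [423, 261, 7, 4, 19]), ([431.6, 270.1], [429, 269, 6, 3, 7]), ([456.3, 314.5], [446, 312, 21, 6, 75]), ([431.6, 329.0], [427, 326, 11, 10, 40])]
scene red [([361.5, 285.1], [361, 283, 2, 6, 10]), ([287.2, 357.7], [281, 351, 13, 15, 149])]
scene red2 []
side brass [([362.0, 140.6], [360, 138, 5, 7, 27]), ([248.6, 166.8], [241, 164, 16, 6, 26]), ([468.1, 172.9], [465, 169, 7, 9, 26]), ([473.7, 174.1], [470, 170, 8, 9, 29]), ([242.4, 190.3], [237, 187, 10, 9, 57]), ([251.8, 196.4], [243, 192, 19, 9, 36]), ([468.8
[... 336 characters left out ...]
]), ([471.0, 173.1], [468, 169, 7, 9, 27]), ([235.3, 188.1], [233, 187, 6, 4, 15]), ([459.9, 199.5], [458, 198, 5, 4, 17])]
side red [([408.5, 184.5], [408, 184, 2, 2, 4]), ([405.4, 218.6], [402, 217, 8, 4, 18]), ([507.3, 275.6], [500, 270, 15, 14, 135])]
side red2 []
scene sx [0.7072 0.1545 0.042 ]
scene arrow [ 0.6519 -0.0156  0.042 ]
scene knobtop [0.4763 0.1708 0.13  ]
scene c1 [0.4459 0.0813 0.088 ]
scene c2 [0.4866 0.0112 0.088 ]
scene c3 [0.5725 0.1968 0.088 ]
scene c4 [0.6346 0.1527 0.088 ]
side arrow [ 0.6544 -0.0135  0.042 ]
side knobtop [0.476  0.1649 0.13  ]
side c1 [0.4448 0.0779 0.088 ]
side c2 [0.4854 0.0094 0.088 ]
side c3 [0.5677 0.1885 0.088 ]
side c4 [0.6349 0.1473 0.088 ]
```

View pics/z1.png

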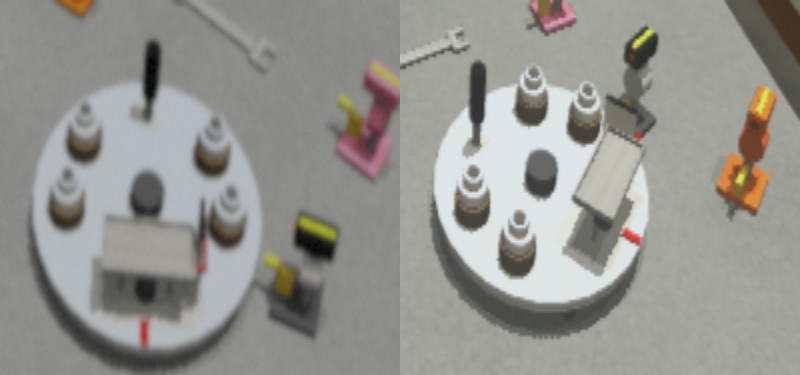

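```bash
cat >> h.py <<'E'
def Rt():
    from scipy.spatial.transform import Rotation as Q
    return Q.from_euler('xyz',status.get_obs()['tcp_rot'],degrees=True).as_matrix()
def go(p,jaw):
    "tool shift mm and turn deg to put TCP at p with jaw axis along bearing jaw (deg)"
    o=status.get_obs(); R=Rt(); s=R.T@(np.array(p)-o['ee_pos'])*1000
    d=R.T@np.array([np.cos(np.radians(jaw)),np.sin(np.radians(jaw)),0]); t=np.degrees(np.arctan2(d[2],d[1]))
    t=(t+90)%180-90
    print('shift',s.round(1),'turn',round(t,1),'q6',o['q'][5].round(1), 'jaw now',np.degrees(np.arctan2(R[1,1],R[0,1])).round(1))
E
python3 - <<'E'
from h import *
from scipy.optimize import least_squares
a=shot('scene'); b=shot('side')
A={'arrow':(.6532,-.0145),'c1':(.4453,.0796),'c2':(.486,.0103),'c3':(.5701,.1926),'c4':(.6347,.15),'knob':(.476,.168)}
# along arrow, right = negative angles; c3,c4 are left
M={'arrow':(148,0),'c2':(105,-80),'c1':(105,-125),'c4':(105,80),'c3':(105,125),'knob':(105,180)}
def f(x): return np.concatenate([np.array(A[k])-x[:2]-np.array([np.cos(x[2]+np.radians(M[k][1])),np.sin(x[2]+np.radians(M[k][1]))])*M[k][0]/1000 for k in A])
r=least_squares(f,[.56,.08,-1]);print(r.x,np.degrees(r.x[2]),(r.fun*1000).round(1).reshape(-1,2).tolist())
C=r.x[:2]; th=r.x[2]
for z in (.04,):
  for p in ((423,261.5),): s=onz(a,*p,z); print('sensor tip',s, np.hypot(*(s[:2]-C)), 'turn',np.degrees(np.arctan2(*(s[:2]-C)[::-1])-th))
for c,p in ((a,(448,250.8)),(b,(410.5,152.5))):
  s=onz(c,*p,.103); print('stripe',s, np.hypot(*(s[:2]-C)), 'turn',np.degrees(np.arctan2(*(s[:2]-C)[::-1])-th))
for pa,pb in (((206,281.2),(340.8,337.8)),((227.1,294.8),(369.5,323)),((238.5,320.9),(406.7,323.7))):
  print('w',onz(a,*pa,.024).round(4),onz(b,*pb,.024).round(4))
print(Rt().round(3))
E
```

```text
[ 0.54891423  0.09270753 -0.81247923] -46.551631075067434 [[2.5, 0.2], [0.2, 2.3], [-0.4, 1.9], [0.2, -3.0], [-1.8, -0.6], [-0.7, -0.9]]
sensor tip [0.69401385 0.16334944 0.04      ] 0.1613820926613779 turn 72.51081645199288
stripe [0.73789929 0.18848811 0.103     ] 0.21187088703848417 turn 73.42823638131358
stripe [0.73723217 0.18764344 0.103     ] 0.21089446008105306 turn 73.30547757752657
w [ 0.3685 -0.2755  0.024 ] [ 0.3758 -0.2744  0.024 ]
w [ 0.4361 -0.2596  0.024 ] [ 0.4448 -0.2584  0.024 ]
w [ 0.5128 -0.2812  0.024 ] [ 0.5205 -0.28    0.024 ]
[[-0.     0.343  0.939]
 [-0.     0.939 -0.343]
 [-1.    -0.     0.   ]]
```

Run:
```python
from h import *
a=shot('scene'); b=shot('side')
def tri(p,q):
    (o1,d1),(o2,d2)=ray(a,*p),ray(b,*q); s=np.linalg.lstsq(np.c_[d1,-d2],o2-o1,rcond=None)[0]
    return ((o1+s[0]*d1+o2+s[1]*d2)/2).round(4), np.linalg.norm(o1+s[0]*d1-o2-s[1]*d2).round(4)
for pa,pb in (((206,281.2),(340.8,337.8)),((227.1,294.8),(369.5,323)),((238.5,320.9),(406.7,323.7))): print(tri(pa,pb))
print('stripe',tri((448,250.8),(410.5,152.5)))
go([.52,-.283,.19],90)
```

```text
(array([ 0.3741, -0.2779,  0.0319]), np.float64(0.0004))
(array([ 0.442 , -0.2626,  0.0331]), np.float64(0.0006))
(array([ 0.5173, -0.2835,  0.0319]), np.float64(0.0003))
stripe (array([0.7378, 0.1887, 0.1024]), np.float64(0.0004))
shift [  41.3 -637.6  585.5] turn -20.0 q6 90.0 jaw now 70.0
```

```bash
python3 -m jog '5 -45 41 0;10 -90 82 0;15 -135 123 0;20 -180 164 0;25 -225 205 0;30 -270 246 0;35 -315 287 0;40 -360 328 0' 1 60; python3 -c "
from h import *
print(status.get_obs()['q']);go([.517,-.284,.19],90);go([.517,-.284,.19],0)"
```

```text
time: 1.45
ee_pos: [0.3736, 0.0642, 0.1915]
tcp_rot: [30.9, 89.9, 10.9]
wrist_force: [1.2, 0.7, 0.2]
opening: 0.0857
[ 9.74187471e+00 -1.91201570e+01 -1.60504882e+01  9.29930645e+01
  1.51143491e-03  2.97741829e+01]
shift [   1.6 -278.   254. ] turn -20.0 q6 29.8 jaw now 70.0
shift [   1.6 -278.   254. ] turn 70.0 q6 29.8 jaw now 70.0
```

```bash
python3 -m jog '1 -46 42 -5;2 -92 84 -10;2 -138 127 -15;2 -184 170 -20;2 -230 210 -20;2 -278 254 -20;2 -278 254 -20;2 -278 254 -20'
python3 - <<'E'
from h import *
w=shot('wrist','w1'); print(status.get_obs()['q'])
h=cv2.cvtColor(w['color'],cv2.COLOR_RGB2HSV); m=cv2.inRange(h,(15,120,100),(24,255,255))
n,l,s,ct=cv2.connectedComponentsWithStats(m)
for i in range(1,n):
    if s[i,4]>100: print(ct[i],s[i],onz(w,*ct[i],.032).round(4))
go([.517,-.284,.016],90)
E
```

```text
time: 2.45
ee_pos: [0.5163, -0.282, 0.1889]
tcp_rot: [139.7, 89.9, 139.7]
wrist_force: [-0.1, 0.3, 0.5]
opening: 0.0854
[-2.85963858e+01  9.58966987e+00  1.05253455e+01  9.09487913e+01
  9.52502934e-03 -2.85705246e+01]
[326.10290237  15.79243624] [ 307    0   39   35 1137] [ 0.3748 -0.279   0.032 ]
[343.92015209 100.51996198] [ 327   82   35   38 1052] [ 0.4414 -0.2631  0.032 ]
[320.05625718 184.13892078] [304 168  33  33 871] [ 0.5172 -0.2843  0.032 ]
shift [173.5  -2.6   0.7] turn -0.0 q6 -28.6 jaw now 90.0
```

View pics/w1.png

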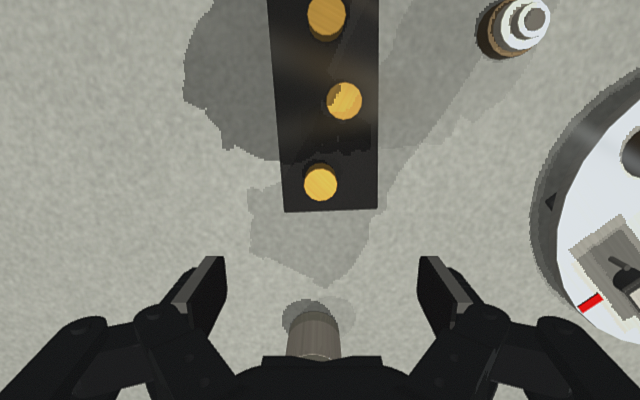

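```bash
python3 -m jog '60 -2 2 0;120 -2 2 0;160 -2 2 0;175 -2 2 0;180 -2 2 0;180 -2 2 0;180 -2 2 0;180 -2 2 0'; python3 -m jog '0 0 0 0;0 0 0 0;0 0 0 0;0 0 0 0;0 0 0 0;0 0 0 0;0 0 0 0;0 0 0 0' 0 50; python3 -m jog '-20 0 0 0;-60 0 0 0;-120 0 0 0;-180 0 0 0;-215 0 0 0;-215 0 0 0;-215 0 0 0;-215 0 0 0'
python3 - <<'E'
from h import *
shot('wrist','w2')
C=np.array([.5489,.0927]); th=np.radians(-46.5); ux=np.array([np.cos(th),np.sin(th)]); uy=np.array([-ux[1],ux[0]])
for s in (24,-24):
    P=C+.095*ux+s/1000*uy; print(P); go([*P,.20],-46.5)
E
```

```text
time: 3.5
ee_pos: [0.5191, -0.2844, 0.0103]
tcp_rot: [-28.1, 89.9, -28.1]
wrist_force: [0.2, 0.2, -0.4]
opening: 0.0852
time: 4.5
ee_pos: [0.5187, -0.2842, 0.0095]
tcp_rot: [-32.2, 90.0, -32.2]
wrist_force: [-0.8, -0.2, 4.3]
opening: 0.0303
time: 5.5
ee_pos: [0.518, -0.2839, 0.2221]
tcp_rot: [152.2, 89.8, 152.2]
wrist_force: [-0.7, 0.9, -2.7]
opening: 0.0305
[0.63170267 0.04030994]
shift [ 22.6 324.2 113.4] turn -43.5 q6 -28.7 jaw now 90.0
[0.5968847  0.00726892]
shift [ 22.7 291.2  78.6] turn -43.5 q6 -28.7 jaw now 90.0
```

View pics/w2.png

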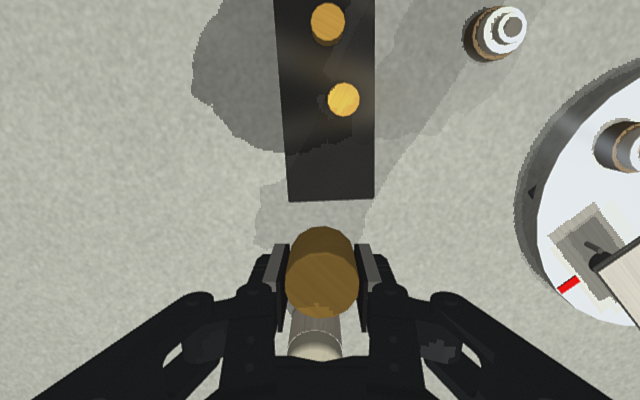

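```bash
python3 -m jog '-10 45 16 -8;-20 90 33 -16;-30 140 50 -24;-30 190 70 -32;-30 240 90 -40;-30 290 108 -43.5;-30 335 125 -43.5;-30 335 125 -43.5'
python3 - <<'E'
from h import *
w=shot('wrist','w3'); print(status.get_obs()['q'])
h=cv2.cvtColor(w['color'],cv2.COLOR_RGB2HSV); m=cv2.inRange(h,(0,150,100),(6,255,255))
n,l,s,ct=cv2.connectedComponentsWithStats(m)
for i in range(1,n):
    if s[i,4]>10: print(ct[i],s[i],onz(w,*ct[i],.042).round(4))
C=np.array([.5489,.0927]); th=np.radians(-46.5); ux=np.array([np.cos(th),np.sin(th)]); uy=np.array([-ux[1],ux[0]])
for z in (.100,.11):print([proj(w,[*(C+x*ux+y*uy),z]).round(0).tolist() for x in(.067,.123) for y in (-.056,.056)])
print('arrow',proj(w,[*(C+.148*ux),.042]))
E
```

```text
time: 6.55
ee_pos: [0.6442, 0.054, 0.2522]
tcp_rot: [130.3, 89.9, 173.9]
wrist_force: [0.1, -0.6, -2.6]
opening: 0.0303
[ 4.64263772e+00  1.98414825e+01  2.99726277e+01  1.00266123e+02
 -7.21528708e-03 -3.89576353e+01]
[279.43356643 131.11188811] [271 127  18   9 143] [ 0.6427 -0.0087  0.042 ]
[305.46511628 205.27906977] [304 199   6  12  43] [0.6844 0.0677 0.042 ]
[[353.0, 72.0], [349.0, 199.0], [287.0, 72.0], [290.0, 199.0]]
[[354.0, 71.0], [350.0, 202.0], [286.0, 71.0], [289.0, 202.0]]
arrow [270.23977098 132.77842144]
```

View pics/w3.png

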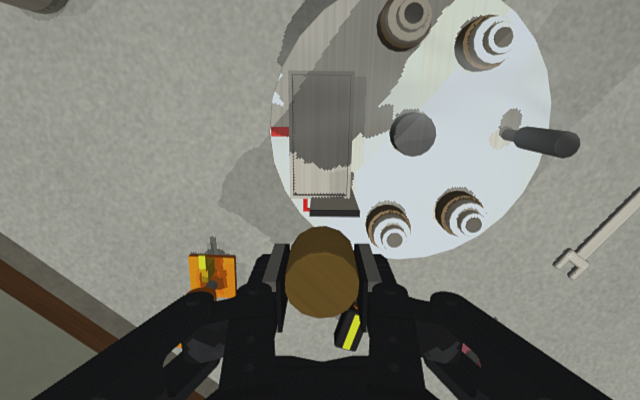

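```bash
python3 -c "
from h import *
go([.5953,.0075,.098],-46.5)"
```

```text
shift [154.8   0.8 -65.7] turn 0.1 q6 -39.0 jaw now 133.6
```

```bash
python3 -m jog '0 1 -40 0;20 1 -66 0;60 1 -66 0;100 1 -66 0;125 1 -66 0;135 1 -66 0;140 1 -66 0;140 1 -66 0';  python3 -m jog '3 0 0 0;6 0 0 0;9 0 0 0;12 0 0 0;14 0 0 0;14 0 0 0;14 0 0 0;14 0 0 0'
python3 - <<'E'
from h import *
a=shot('scene'); b=shot('side')
cv2.imwrite('pics/z2.png',np.hstack([cv2.resize(a['color'][200:300,310:443],(0,0),fx=3,fy=4.),cv2.resize(b['color'][140:240,310:443],(0,0),fx=3,fy=4.)])[:,:,::-1])
E
```

```text
time: 7.6
ee_pos: [0.5955, 0.0059, 0.115]
tcp_rot: [-41.4, 89.9, 2.1]
wrist_force: [0.3, 0.1, -2.3]
opening: 0.0301
time: 8.6
ee_pos: [0.5953, 0.0061, 0.1004]
tcp_rot: [-11.4, 90.0, 32.0]
wrist_force: [-0.4, -0.2, -1.2]
opening: 0.0302
```

View pics/z2.png

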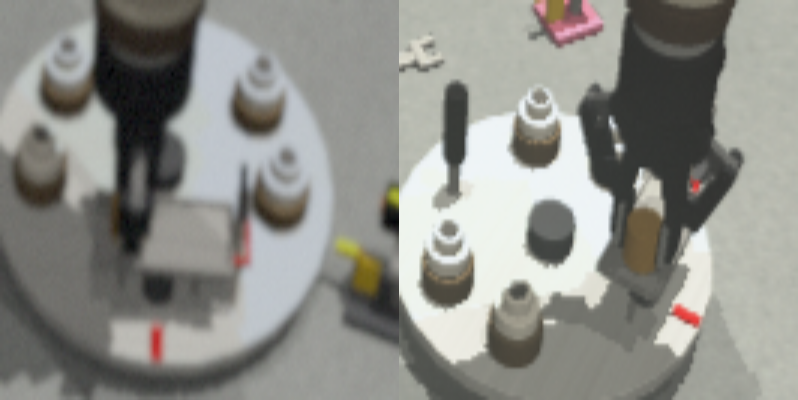

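```bash
python3 -m jog '2 0 0 0;4 0 0 0;4 0 0 0;4 0 0 0;4 0 0 0;4 0 0 0;4 0 0 0;4 0 0 0'; python3 -m jog '0 0 0 0;0 0 0 0;0 0 0 0;0 0 0 0;-5 0 0 0;-20 0 0 0;-50 0 0 0;-100 0 0 0' 0.7
python3 - <<'E'
from h import *
a=shot('scene'); b=shot('side')
cv2.imwrite('pics/z3.png',np.hstack([cv2.resize(a['color'][220:295,330:430],(0,0),fx=4,fy=6.),cv2.resize(b['color'][150:225,345:445],(0,0),fx=4,fy=6.)])[:,:,::-1])
P=[.442,-.263]
go([*P,.2],90)
for n,c in(('scene',a),('side',b)):
  h=cv2.cvtColor(c['color'],cv2.COLOR_RGB2HSV); m=cv2.inRange(h,(15,110,90),(24,255,255))
  k,l,s,ct=cv2.connectedComponentsWithStats(m)
  print(n,[(ct[i].round(1).tolist(),s[i].tolist()) for i in range(1,k) if s[i,4]>15 and 310<ct[i][0]<430 and 150<ct[i][1]<300])
E
```

```text
time: 9.7
ee_pos: [0.5953, 0.0061, 0.0963]
tcp_rot: [-62.0, 90.0, -18.6]
wrist_force: [0.0, -0.7, 0.2]
opening: 0.0306
time: 10.7
ee_pos: [0.5946, 0.0061, 0.197]
tcp_rot: [137.0, 89.9, -179.5]
wrist_force: [0.5, 0.3, 0.9]
opening: 0.06
shift [   2.   -88.7 -297.7] turn 43.5 q6 -42.9 jaw now 133.5
scene [([323.4, 165.9], [320, 160, 8, 11, 56]), ([328.5, 173.3], [316, 167, 25, 13, 116]), ([354.1, 254.2], [349, 247, 11, 16, 122])]
side [([392.0, 197.2], [386, 194, 12, 8, 67])]
```

View pics/z3.png

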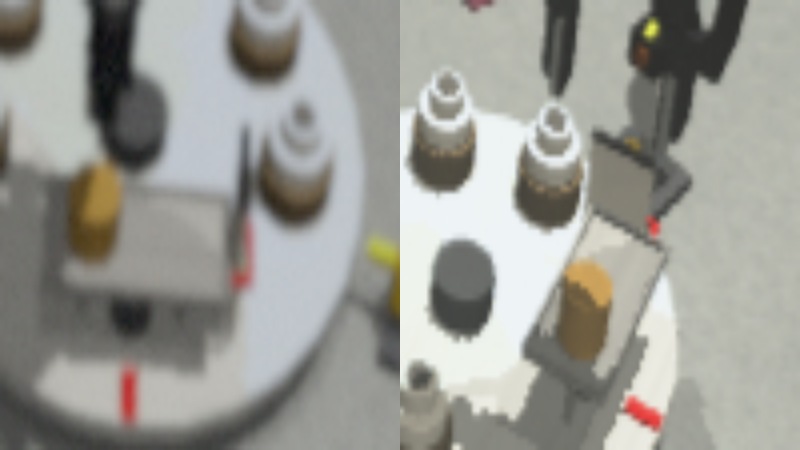

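```bash
python3 -m jog '0 -18 -60 10;0 -36 -120 20;0 -54 -180 30;0 -72 -240 40;2 -88 -297 43.5;2 -88 -297 43.5;2 -88 -297 43.5;2 -88 -297 43.5' 1
python3 - <<'E'
from h import *
a=shot('scene'); b=shot('side')
cv2.imwrite('pics/z4.png',np.hstack([cv2.resize(a['color'][225:285,335:405],(0,0),fx=5.7,fy=10.),cv2.resize(b['color'][165:225,365:435],(0,0),fx=5.7,fy=10.)])[:,:,::-1])
def tri(p,q):
    (o1,d1),(o2,d2)=ray(a,*p),ray(b,*q); s=np.linalg.lstsq(np.c_[d1,-d2],o2-o1,rcond=None)[0]
    return ((o1+s[0]*d1+o2+s[1]*d2)/2).round(4), np.linalg.norm(o1+s[0]*d1-o2-s[1]*d2).round(4)
print(tri((387.5,269.5),(411.2,190.8)),tri((388.7,253.3),(393.7,184.2)),tri((346.2,267),(395,212)))
w=shot('wrist')
h=cv2.cvtColor(w['color'],cv2.COLOR_RGB2HSV); m=cv2.inRange(h,(15,120,100),(24,255,255))
n,l,s,ct=cv2.connectedComponentsWithStats(m)
for i in range(1,n):
    if s[i,4]>100: print(ct[i],s[i],onz(w,*ct[i],.032).round(4))
go([.4415,-.263,.009],90)
E
```

```text
time: 11.8
ee_pos: [0.4409, -0.2611, 0.1946]
tcp_rot: [-3.8, 90.0, -3.7]
wrist_force: [-0.3, -0.6, -0.2]
opening: 0.0852
(array([0.6727, 0.0439, 0.0899]), np.float64(0.002)) (array([0.6402, 0.0847, 0.0866]), np.float64(0.0024)) (array([ 0.5991, -0.0197,  0.0863]), np.float64(0.0023))
[302.69591837 109.18061224] [286  92  35  36 980] [ 0.3736 -0.2791  0.032 ]
[319.7129506  183.16688919] [304 166  33  33 749] [ 0.4423 -0.2638  0.032 ]
[634.6137931  375.90344828] [627 368  13  20 145] [0.6748 0.1057 0.032 ]
shift [185.3  -1.9   0.7] turn 0.1 q6 -30.7 jaw now 90.1
```

View pics/z4.png

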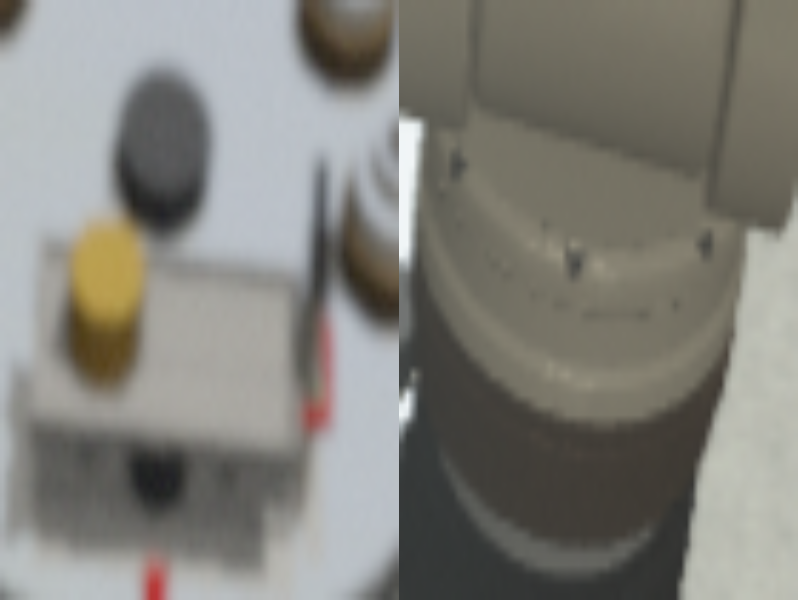

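Run:
```python
from h import *
a=shot('scene'); w=shot('wrist')
bb=cv2.imread('pics/d0.png')
def tri(p,q,b=None):
    import copy
    (o1,d1),(o2,d2)=ray(a,*p),ray(B,*q); s=np.linalg.lstsq(np.c_[d1,-d2],o2-o1,rcond=None)[0]
    return ((o1+s[0]*d1+o2+s[1]*d2)/2).round(4), np.linalg.norm(o1+s[0]*d1-o2-s[1]*d2).round(4)
B=shot('side')
t=tri((353.8,251.8),(392.0,196.7)); print('weight top',t)
C=np.array([.5489,.0927]); th=np.radians(-46.5); ux=np.array([np.cos(th),np.sin(th)]); uy=np.array([-ux[1],ux[0]])
d=t[0][:2]-C; print('in table frame',d@ux,d@uy)
# weight top centre at placed xy: implied z from each view
for z in (.105,.11,.115,.12,.125,.13): print(z,proj(a,[.5953,.0061,z]).round(1),proj(B,[.5953,.0061,z]).round(1), 'rim +uy corners side', proj(B,[*(C+.066*ux+.055*uy),z-.026]).round(1),proj(B,[*(C+.122*ux+.055*uy),z-.026]).round(1),'scene',proj(a,[*(C+.122*ux+.055*uy),z-.026]).round(1))
```

```text
weight top (array([0.5962, 0.0054, 0.1188]), np.float64(0.0002))
in table frame 0.09588435401968722 -0.025783146709183594
0.105 [353.4 255.1] [390.8 200.5] rim +uy corners side [391.4 186.7] [410.6 193.9] scene [386.3 273.1]
0.11 [353.5 253.8] [391.1 199.1] rim +uy corners side [391.6 185.3] [411.  192.5] scene [386.6 271.8]
0.115 [353.6 252.5] [391.3 197.6] rim +uy corners side [391.9 184. ] [411.3 191.2] scene [386.8 270.6]
0.12 [353.8 251.1] [391.6 196.2] rim +uy corners side [392.2 182.6] [411.6 189.8] scene [387.  269.3]
0.125 [353.9 249.8] [391.9 194.7] rim +uy corners side [392.4 181.2] [412.  188.3] scene [387.3 268. ]
0.13 [354.  248.5] [392.2 193.2] rim +uy corners side [392.7 179.7] [412.3 186.9] scene [387.5 266.7]
```

```bash
python3 -m jog '60 -2 1 0;120 -2 1 0;160 -2 1 0;178 -2 1 0;185 -2 1 0;185 -2 1 0;185 -2 1 0;185 -2 1 0'; python3 -m jog '0 0 0 0;0 0 0 0;0 0 0 0;0 0 0 0;0 0 0 0;0 0 0 0;0 0 0 0;0 0 0 0' 0 50; python3 -m jog '-20 0 0 0;-60 0 0 0;-120 0 0 0;-180 0 0 0;-215 0 0 0;-215 0 0 0;-215 0 0 0;-215 0 0 0'
python3 - <<'E'
from h import *
go([.6310,.0405,.20],-46.5)
E
```

```text
time: 13.1
ee_pos: [0.4418, -0.2644, 0.0103]
tcp_rot: [-30.2, 89.9, -30.2]
wrist_force: [-0.5, 0.2, -0.3]
opening: 0.0854
time: 14.1
ee_pos: [0.4413, -0.264, 0.0096]
tcp_rot: [0.2, 90.0, 0.2]
wrist_force: [-1.0, 2.3, 6.0]
opening: 0.0304
time: 15.1
ee_pos: [0.4406, -0.2638, 0.2224]
tcp_rot: [150.5, 89.8, 150.5]
wrist_force: [-0.4, -0.2, -2.1]
opening: 0.0305
shift [ 22.3 304.4 190.2] turn -43.5 q6 -30.9 jaw now 90.0
```

```bash
python3 -m jog '0 45 28 -8;0 90 56 -16;0 140 86 -24;0 190 118 -32;0 240 150 -40;0 290 182 -43.5;0 304 190 -43.5;0 304 190 -43.5'; python3 -m jog '40 0 0 0;75 0 0 0;100 0 0 0;110 0 0 0;112 0 0 0;112 0 0 0;112 0 0 0;112 0 0 0'; python3 -c "
from h import *
go([.6306,.0405,.090],-46.5)"
```

```text
time: 16.1
ee_pos: [0.6313, 0.0406, 0.2227]
tcp_rot: [144.0, 89.9, -172.5]
wrist_force: [0.1, -0.2, -1.8]
opening: 0.0303
time: 17.1
ee_pos: [0.6317, 0.0399, 0.113]
tcp_rot: [-41.4, 89.9, 2.1]
wrist_force: [-1.3, 0.4, -2.1]
opening: 0.0305
shift [23.   1.2 -0.4] turn -0.0 q6 -39.9 jaw now 133.5
```

```bash
python3 -m jog '4 0 0 0;8 1 0 0;11 1 0 0;14 1 0 0;17 1 0 0;19 1 0 0;19 1 0 0;19 1 0 0'; python3 -m jog '2 0 0 0;4 0 0 0;6 0 0 0;6 0 0 0;6 0 0 0;6 0 0 0;6 0 0 0;6 0 0 0'; python3 -c "
from h import *
go([.6306,.0405,.090],-46.5)"
```

```text
time: 18.1
ee_pos: [0.6308, 0.0405, 0.0934]
tcp_rot: [-38.8, 90.0, 4.7]
wrist_force: [0.5, -0.4, -2.6]
opening: 0.0303
time: 19.1
ee_pos: [0.6308, 0.0405, 0.0873]
tcp_rot: [-59.5, 90.0, -16.0]
wrist_force: [1.0, -0.3, 0.7]
opening: 0.0304
shift [-2.7  0.1 -0.2] turn -0.0 q6 -39.8 jaw now 133.5
```

```bash
python3 -m jog '0 0 0 0;0 0 0 0;0 0 0 0;0 0 0 0;-5 0 0 0;-20 0 0 0;-50 0 0 0;-100 0 0 0' 0.7; python3 -c "
from h import *
go([.6990,.1228,.175],-46.5)
a=shot('scene');b=shot('side')
cv2.imwrite('pics/z5.png',np.hstack([cv2.resize(a['color'][225:285,335:405],(0,0),fx=5.7,fy=10.),cv2.resize(b['color'][165:225,365:435],(0,0),fx=5.7,fy=10.)])[:,:,::-1])
"
```

```text
time: 20.1
ee_pos: [0.63, 0.0405, 0.188]
tcp_rot: [139.3, 89.9, -177.3]
wrist_force: [1.6, -0.9, 0.1]
opening: 0.0596
shift [ 12.9  12.3 106.7] turn -0.0 q6 -39.8 jaw now 133.5
```

```bash
python3 -m jog '-30 3 20 10.5;-30 6 50 21;-30 9 80 31.5;-30 12 107 42;-30 12 107 52.5;-30 12 107 63;-30 12 107 73.5;-30 12 107 84' 1; python3 -m jog '0 0 0 10.5;0 0 0 21;0 0 0 31.5;0 0 0 42;0 0 0 52.5;10 0 0 63;30 0 0 73.5;42 0 0 84'; python3 -c "
from h import *
o=status.get_obs();print(o['q'],Rt().round(2).tolist())
w=shot('wrist','w5')
"
```

```text
time: 21.2
ee_pos: [0.7002, 0.1229, 0.2181]
tcp_rot: [49.1, 90.0, 8.2]
wrist_force: [-0.0, -0.5, -0.1]
opening: 0.0854
time: 22.2
ee_pos: [0.7, 0.1228, 0.1751]
tcp_rot: [-75.4, 90.0, 159.8]
wrist_force: [-0.4, 0.0, 0.5]
opening: 0.0854
[9.95254663e+00 2.77774272e+01 3.18325918e+01 9.40575833e+01
 1.40759745e-03 1.34841210e+02] [[-0.0, 0.82, -0.57], [0.0, -0.57, -0.82], [-1.0, -0.0, 0.0]]
```

View pics/w5.png

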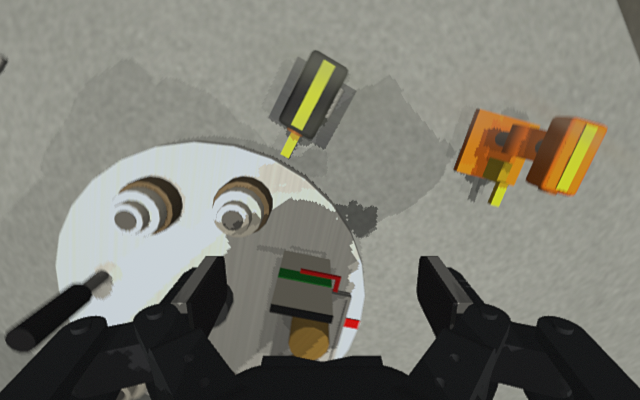

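Run:
```python
from h import *
w=shot('wrist')
h=cv2.cvtColor(w['color'],cv2.COLOR_RGB2HSV)
C=np.array([.5489,.0927]); th=np.radians(-46.5); ux=np.array([np.cos(th),np.sin(th)]); uy=np.array([-ux[1],ux[0]])
def onpl(u,v,s):
    o,d=ray(w,u,v); n=np.array([*uy,0]); c=np.array([*(C+s*uy),0]); p=o+d*((c-o)@n)/(d@n); return (p[:2]-C)@ux*1000,p[2]*1000
R=cv2.inRange(h,(0,130,70),(6,255,255))|cv2.inRange(h,(174,130,70),(180,255,255)); G=cv2.inRange(h,(45,90,30),(85,255,255))
for v in range(262,300): print(v,''.join('R' if R[v,u] else 'G' if G[v,u] else '#' if h[v,u,2]<60 else '+' if h[v,u,2]<110 else '.' for u in range(268,352)))
for u,v in ((290,268),(290,275),(320,270),(320,275),(290,306)): print(u,v,[np.round(onpl(u,v,s),1) for s in (.060,.064,.068)])
for z in (126,124,92,106,76,90): print(z,proj(w,[*(C+.060*ux+.064*uy),z/1000]).round(1),proj(w,[*(C+.104*ux+.064*uy),z/1000]).round(1))
```

```text
262 .........+++++++++++++++++++++++++++++++++++++++++++++++++++++++....................
263 ..........++++++++++++++++++++++++++++++++++++++++++++++++++++++....................
264 ..........++++++++++++++++++++++++++++++++++++++++++++++++++++++....................
265 .........+++++++++++++++++++++++++++++++++++++++++++++++++++++++....................
266 .........+++++++++++++++++++++++++++++++++++++++++++++++++++++++....................
267 .........++++++++++++++++++++++++++++++++++++++++++++++++++++++++...................
268 .......++++++++++++++++++++++++++++++++++++++++++++++++++++++++++++.................
269 ......++++++++GG++++++++++++++++++++++++++++++++++++++++++++++++++++++..............
270 .......++++++GGGGGGGG+++++++++++++RRRRRR++++++++++++++++++++++++++++++..............
271 ......+++++++GGGGGGGGGGGGGG+++++++RRRRRRRRRRRR+++++++++++++++++++++++...............
272 .......++++++GGGGGGGGGGGGGGGGGGG++RRRRRRRRRRRRRRRRR+++++++++++++++++++..............
273 .......++++++GGGGGGGGGGGGGGGGGGGG#RRRRRRRRRRRRRRRRRRRRRRR+++++++++++................
274 .......+++++GGGGGGGGGGGGGGGG
[... 2136 characters left out ...]
++++++++++++++++++++++++++++++++++++++++++++++++.+++....
299 ...+++++++++++++++++++++++++++++++++++++++++++++++++++++++++++++++++++++............
290 268 [array([67.8, 64.3]), array([67.8, 71.5]), array([67.8, 78.6])]
290 275 [array([68.9, 75.8]), array([68.9, 82.6]), array([68.9, 89.4])]
320 270 [array([94.1, 58.6]), array([93.4, 65.9]), array([92.7, 73.3])]
320 275 [array([94.2, 67.2]), array([93.5, 74.3]), array([92.7, 81.4])]
290 306 [array([ 72.9, 117.3]), array([ 72.8, 122.9]), array([ 72.6, 128.6])]
126 [271.  305.6] [334.6 316.4]
124 [271.4 303.8] [334.5 314.5]
92 [277.6 279.2] [333.  288.9]
106 [275.1 289.2] [333.6 299.3]
76 [280.1 269. ] [332.4 278.2]
90 [277.9 277.9] [333.  287.5]
```

```bash
python3 -c "
from h import *
import pickle
pickle.dump(shot('wrist'),open('v1.pkl','wb'))"; python3 -m jog '-30 0 0 0;-40 0 40 0;-40 0 80 0;-40 0 120 0;-40 0 140 0;-40 0 140 0;-40 0 140 0;-40 0 140 0'
python3 - <<'E'
from h import *
import pickle
w=shot('wrist','w6');pickle.dump(w,open('v2.pkl','wb')); print(ray(w,320,200)[0])
C=np.array([.5489,.0927]); th=np.radians(-46.5); ux=np.array([np.cos(th),np.sin(th)]); uy=np.array([-ux[1],ux[0]])
h=cv2.cvtColor(w['color'],cv2.COLOR_RGB2HSV)
u,v=proj(w,[*(C+.085*ux+.066*uy),.09]).astype(int);print(u,v)
R=cv2.inRange(h,(0,130,70),(6,255,255))|cv2.inRange(h,(174,130,70),(180,255,255)); G=cv2.inRange(h,(45,90,30),(85,255,255))
for y in range(v-20,v+25): print(y,''.join('R' if R[y,x] else 'G' if G[y,x] else '#' if h[y,x,2]<60 else '+' if h[y,x,2]<110 else '.' for x in range(u-45,u+50)))
print(u-45)
for s in (.06,.064): print([proj(w,[*(C+x*ux+s*uy),.126]).round(1).tolist() for x in (.06,.104)])
E
```

```text
time: 23.35
ee_pos: [0.6212, 0.0084, 0.2149]
tcp_rot: [-73.1, 90.0, 162.5]
wrist_force: [0.6, 1.0, 0.1]
opening: 0.0851
[0.66218459 0.0677281  0.35775569]
308 96
76 ...............................................................................................
77 ...............................................................................................
78 ...............................................................................................
79 ...............................................................................................
80 ...............................................................................................
81 ...............................................................................................
82 ...............................................................................................
83 ...............................................................................................
84 ...............................................................................................
85 ............................................
[... 2905 characters left out ...]
+...+++.RRRR....................
115 ........................+....................................+++.....+.RRRR....................
116 .......................................................................RRRR....................
117 ................................................................+..............................
118 ...............................................................++..............................
119 .......................+.....................................++++..............................
120 .......................+....................................++++...............................
263
[[268.4, 96.9], [331.7, 110.9]]
[[269.4, 90.8], [333.0, 104.9]]
```

View pics/w6.png

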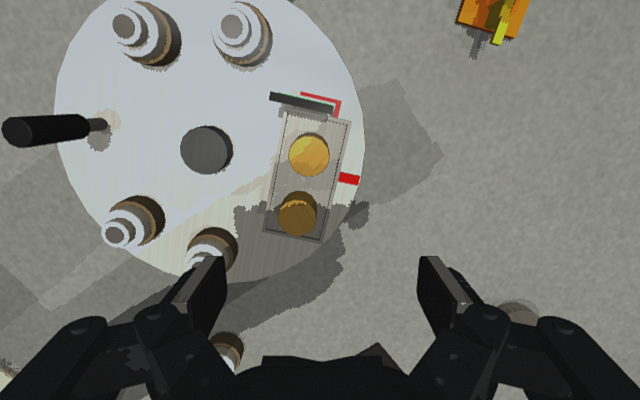

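Run:
```python
from h import *
import pickle
a,b=[pickle.load(open(f'v{i}.pkl','rb')) for i in (1,2)]
C=np.array([.5489,.0927]); th=np.radians(-46.5); ux=np.array([np.cos(th),np.sin(th)]); uy=np.array([-ux[1],ux[0]])
def tri(p,q):
    (o1,d1),(o2,d2)=ray(a,*p),ray(b,*q); s=np.linalg.lstsq(np.c_[d1,-d2],o2-o1,rcond=None)[0]
    P=(o1+s[0]*d1+o2+s[1]*d2)/2
    return ((P[:2]-C)@ux*1000).round(1),((P[:2]-C)@uy*1000).round(1),(P[2]*1000).round(1),'gap',(np.linalg.norm(o1+s[0]*d1-o2-s[1]*d2)*1000).round(1)
print('tip',tri((302.5,271.8),(301,93)))
print('tip lo/hi',tri((302.5,270.8),(301,93)),tri((302.5,272.8),(301,93)))
print('outer',tri((341,277.5),(339,101)))
# bottle/plate check: plate top front edge corners
for c in(a,b):
    h=cv2.cvtColor(c['color'],cv2.COLOR_RGB2HSV); m=cv2.inRange(h,(15,120,90),(24,255,255))
    n,l,s,ct=cv2.connectedComponentsWithStats(m); print([(ct[i].round(1).tolist(),s[i].tolist()) for i in range(1,n) if s[i,4]>80])
```

```text
tip (np.float64(78.7), np.float64(67.5), np.float64(81.5), 'gap', np.float64(0.9))
tip lo/hi (np.float64(78.6), np.float64(67.5), np.float64(79.9), 'gap', np.float64(0.9)) (np.float64(78.8), np.float64(67.5), np.float64(83.0), 'gap', np.float64(0.9))
outer (np.float64(110.4), np.float64(68.0), np.float64(80.0), 'gap', np.float64(1.4))
[([483.6, 136.3], [458, 108, 84, 66, 1160]), ([576.5, 155.3], [546, 118, 63, 76, 1515]), ([511.5, 170.7], [498, 156, 29, 31, 547]), ([309.4, 343.5], [290, 328, 40, 33, 1011])]
[([468.2, 11.6], [458, 0, 21, 25, 371]), ([513.3, 15.4], [499, 0, 31, 38, 710]), ([310.6, 157.6], [289, 136, 40, 40, 1049]), ([296.5, 217.4], [278, 199, 38, 37, 1067])]
```

```bash
cat > rim.py <<'E'
from h import *
from scipy.optimize import least_squares
def rim(c,C0):
    g=cv2.GaussianBlur(cv2.cvtColor(c['color'],cv2.COLOR_RGB2GRAY),(3,3),0).astype(float); P=[]
    for t in np.radians(np.arange(0,360,2)):
        d=np.array([np.cos(t),np.sin(t)]); rs=np.arange(.140,.160,.0005)
        uv=np.array([proj(c,[*(C0+r*d),.04]) for r in rs])
        if uv.min()<3 or uv[:,0].max()>636 or uv[:,1].max()>396: continue
        v=cv2.remap(g.astype(np.float32),uv[:,0].astype(np.float32)[None],uv[:,1].astype(np.float32)[None],1)[0]
        e=v[:-4]-v[4:]; i=e.argmax()
        if e[i]>25: P.append(C0+rs[i+2]*d)
    P=np.array(P); r=least_squares(lambda x:np.hypot(*(P-x).T)-.15,C0,loss='cauchy',f_scale=.0007)
    return r.x,len(P),(np.hypot(*(P-r.x).T)-.15)
E
python3 - <<'E'
from rim import *
import pickle
a,b=[pickle.load(open(f'v{i}.pkl','rb')) for i in (1,2)]
s=shot('scene')
for n,c in (('v1',a),('v2',b),('scene',s)):
    x,k,r=rim(c,np.array([.5489,.0927])); print(n,x.round(4),k,(np.median(abs(r))*1000).round(2))
    h=cv2.cvtColor(c['color'],cv2.COLOR_RGB2HSV)
    M={'red':cv2.inRange(h,(0,150,90),(6,255,255)),'yel':cv2.inRange(h,(25,120,60),(34,255,255))}
    for nm,m in M.items():
        q,l,st,ct=cv2.connectedComponentsWithStats(m)
        for i in range(1,q):
            if st[i,4]<8: continue
            z=.042 if nm=='red' else .04
            vv,uu=np.where(l==i); p=np.array([onz(c,u,v,z)[:2] for u,v in zip(uu,vv)]); p103=onz(c,*ct[i],.103)[:2]
            d=np.hypot(*(p-x).T); bc=lambda y:np.degrees(np.arctan2(*(y-x)[::-1])).round(2)
            if .1<d.mean()<.23: print('  ',nm,ct[i].round(1),st[i,4],'r',d.min().round(4),d.max().round(4),'bearing mean',bc(p.mean(0)),'@inner',bc(p[d.argsort()[:4]].mean(0)),'@z.103',bc(p103),np.hypot(*(p103-x)).round(4))
E
```

```text
v1 [0.5479 0.0917] 106 0.45
   red [325.4 278.1] 192 r 0.0921 0.1276 bearing mean -23.21 @inner -16.11 @z.103 -6.72 0.1244
   red [352.2 323.2] 111 r 0.1335 0.1472 bearing mean -46.27 @inner -46.49 @z.103 -26.46 0.1322
   yel [312.6  94.4] 978 r 0.1842 0.2416 bearing mean 27.53 @inner 27.8 @z.103 26.97 0.2135
   yel [288.8 146.6] 195 r 0.158 0.176 bearing mean 27.0 @inner 27.07 @z.103 26.47 0.1773
v2 [0.5495 0.0927] 97 0.97
   red [325.1 101.2] 149 r 0.1006 0.131 bearing mean -13.12 @inner -4.83 @z.103 -12.98 0.1175
   red [348.4 178.1] 184 r 0.1265 0.1466 bearing mean -47.2 @inner -47.2 @z.103 -41.55 0.1292
scene [0.55   0.0713] 3 0.19
   red [361.5 285.2] 13 r 0.1107 0.1282 bearing mean -40.39 @inner -40.13 @z.103 -43.44 0.1628
   yel [426.9 262.7] 22 r 0.1707 0.1952 bearing mean 32.19 @inner 32.7 @z.103 15.86 0.1838
```

```bash
python3 -c "
from h import *
go([.4767,.1686,.215],-35.3); print(Rt().round(3))"
```

```text
shift [  -0.  -209.8  -50.5] turn 0.8 q6 125.2 jaw now -34.5
[[-0.     0.824 -0.566]
 [ 0.    -0.566 -0.824]
 [-1.    -0.     0.   ]]
```

```bash
python3 -m jog '0 -52 -12 0;0 -105 -25 0;0 -158 -38 0;0 -200 -48 0;0 -210 -50 0;0 -210 -50 0;0 -210 -50 0;0 -210 -50 0'; python3 -c "
from h import *
w=shot('wrist','w7'); b=shot('side')
print(proj(w,[.4767,.1686,.13]),proj(w,[.4767,.1686,.07])); go([.4767,.1686,.089],-35.3)
u,v=[int(k) for k in proj(w,[.4767,.1686,.13])]
g=w['color'].max(2)
for y in range(v-30,min(400,v+31),3): print(y,''.join('#' if g[y,x]<70 else '.' for x in range(u-70,u+70,2)))
"
```

```text
time: 24.45
ee_pos: [0.4768, 0.1671, 0.215]
tcp_rot: [-22.2, 90.0, -146.8]
wrist_force: [-0.2, -0.2, 0.8]
opening: 0.0852
[320.4429936  202.03295412] [320.73442845 182.39203368]
shift [126.1  -0.7  -1.3] turn 0.7 q6 143.9 jaw now -34.6
172 .................................#####................................
175 ...............................#########..............................
178 ..............................###########.............................
181 ..............................###########.............................
184 .............................#############............................
187 .............................#############............................
190 .............................#############............................
193 .............................#############............................
196 ............................##############............................
199 ............................##############............................
202 ............................###############...........................
205 .............................#############............................
208 ..............................###########.............................
211 ............##..................#######...............................
214 ............##........................................................
217 .............#........................................................
220 ......................................................................
223 ......................................................................
226 ......................................................................
229 ......................................................................
232 ......................................................................
```

```bash
python3 -m jog '0 -1 -4 0;40 -1 -4 0;80 -1 -4 0;110 -1 -4 0;124 -1 -4 0;126 -1 -4 0;126 -1 -4 0;126 -1 -4 0'; python3 -m jog '0 0 0 0;0 0 0 0;0 0 0 0;0 0 0 0;0 0 0 0;0 0 0 0;0 0 0 0;0 0 0 0' 0 50; python3 -c "
from h import *
o=status.get_obs();R=Rt();p=o['ee_pos'][:2]; print(R.round(3).tolist(),o['q'])
C=np.array([.5487,.0922]);
for d in range(0,81,5):
  a=np.radians(d); v=p-C; q=C+np.array([[np.cos(a),-np.sin(a)],[np.sin(a),np.cos(a)]])@v
  print(d,(R.T@np.array([*(q-p),0])*1000).round(1)[1:])
print(np.hypot(*v),np.degrees(np.arctan2(v[1],v[0])))
"
```

```text
time: 25.55
ee_pos: [0.4782, 0.1719, 0.0905]
tcp_rot: [144.1, 89.9, 19.5]
wrist_force: [-0.4, 0.1, -0.4]
opening: 0.0853
time: 26.55
ee_pos: [0.4782, 0.1713, 0.0896]
tcp_rot: [99.7, 89.9, -24.9]
wrist_force: [3.1, -3.7, 1.3]
opening: 0.021
[[0.001, 0.823, -0.567], [-0.001, -0.567, -0.823], [-1.0, 0.001, -0.0]] [ 1.97418681e+01 -1.22565169e+00 -1.19563630e+01  7.92084764e+01
 -6.00299374e-02  1.44312290e+02]
0 [0. 0.]
5 [-1.8  9.1]
10 [-2.8 18.3]
15 [-3.  27.5]
20 [-2.4 36.7]
25 [-1.  45.9]
30 [ 1.2 54.8]
35 [ 4.2 63.6]
40 [ 8. 72.]
45 [12.4 80.2]
50 [17.5 87.8]
55 [23.3 95. ]
60 [ 29.7 101.7]
65 [ 36.7 107.8]
70 [ 44.2 113.3]
75 [ 52.1 118. ]
80 [ 60.4 122.1]
0.10596926913109163 131.72864192226706
```

```bash
python3 -m jog '0 -1 5 0;0 -2 9 0;0 -2.5 14 0;0 -3 18 0;0 -3 23 0;0 -3 27.5 0;0 -2.5 32 0;0 -2.4 36.7 0'; python3 -m jog '0 0.6 4.6 0;0 1.4 9.2 0;0 2.5 13.6 0;0 3.6 18.1 0;0 5 22.5 0;0 6.6 26.9 0;0 8.4 31.1 0;0 10.4 35.3 0'; python3 -m jog '0 2.2 4.1 0;0 4.4 8.2 0;0 7 12 0;0 9.5 15.8 0;0 12.3 19.3 0;0 15.3 22.5 0;0 18 25.6 0;0 21.7 29.7 0'
python3 - <<'E'
from rim import *
o=status.get_obs();R=Rt();p=o['ee_pos'][:2]; C=np.array([.5487,.0922]);v=p-C
print(np.hypot(*v),np.degrees(np.arctan2(v[1],v[0]))%360,o['wrist_force'])
c=shot('scene','s8'); b=shot('side','d8')
for n,c in (('scene',c),('side',b)):
    h=cv2.cvtColor(c['color'],cv2.COLOR_RGB2HSV)
    for nm,m,z in (('red',cv2.inRange(h,(0,120,80),(7,255,255))|cv2.inRange(h,(174,120,80),(180,255,255)),.042),('yel',cv2.inRange(h,(24,110,60),(34,255,255)),.04)):
        q,l,st,ct=cv2.connectedComponentsWithStats(m)
        for i in range(1,q):
            P=onz(c,*ct[i],z)[:2]; 
            if st[i,4]>3 and np.hypot(*(P-C))<.26: print(n,nm,ct[i].round(1),st[i].tolist(),P.round(4),'bearing',np.degrees(np.arctan2(*(P-C)[::-1])).round(2),np.hypot(*(P-C)).round(4))
a=cv2.imread('pics/s8.png');cv2.imwrite('pics/z8.png',np.hstack([cv2.resize(a[205:305,300:460],(0,0),fx=2.5,fy=2.5,interpolation=2)*1,cv2.resize(cv2.imread('pics/d8.png')[125:225,310:470],(0,0),fx=2.5,fy=2.5)]))
E
```

```text
time: 27.55
ee_pos: [0.4561, 0.1424, 0.0896]
tcp_rot: [113.5, 89.8, -11.0]
wrist_force: [9.6, -3.8, -2.1]
opening: 0.021
time: 28.55
ee_pos: [0.4454, 0.1079, 0.0896]
tcp_rot: [131.6, 89.8, 7.1]
wrist_force: [12.4, 0.7, -4.4]
opening: 0.0208
time: 29.55
ee_pos: [0.4469, 0.0719, 0.0896]
tcp_rot: [148.4, 89.7, 23.9]
wrist_force: [16.6, 4.9, -7.2]
opening: 0.0209
0.10382703845605146 191.27429782331805 [16.60820046  4.91488686 -7.17196296]
scene red [409.2 267.2] [406, 265, 7, 5, 13] [0.6831 0.1217] bearing 12.39 0.1377
scene yel [448.1 250.9] [439, 247, 19, 9, 96] [0.7154 0.2391] bearing 41.4 0.2222
scene yel [430.1 266.4] [423, 260, 14, 13, 77] [0.7159 0.1647] bearing 23.44 0.1822
```

Run:
```python
from h import *
from scipy.optimize import least_squares
P=np.array([[.4782,.1713],[.4561,.1424],[.4454,.1079],[.4469,.0719]])
r=least_squares(lambda x:np.hypot(*(P-x).T)-.105,[.5487,.0922]);print(r.x,r.fun*1000)
R=Rt();o=status.get_obs();p=o['ee_pos'][:2]
for C in (r.x,):
  v=p-C; print(np.degrees(np.arctan2(v[1],v[0]))%360)
  for d in (3,6,9,12,13.5,15,16):
    a=np.radians(d); q=C+np.array([[np.cos(a),-np.sin(a)],[np.sin(a),np.cos(a)]])@v
    print(d,(R.T@np.array([*(q-p),0])*1000).round(1)[1:], 'inward 1mm:',(R.T@np.array([*(C-q)/.105,0])).round(2)[1:])
```

```text
[0.54948497 0.09425747] [-0.03763103  0.06405891 -0.0247633  -0.00698489]
192.43677034876856
3 [4.1 3.6] inward 1mm: [ 0.64 -0.77]
6 [8.4 7.1] inward 1mm: [ 0.6 -0.8]
9 [12.9 10.3] inward 1mm: [ 0.56 -0.83]
12 [17.5 13.2] inward 1mm: [ 0.52 -0.86]
13.5 [19.9 14.6] inward 1mm: [ 0.49 -0.87]
15 [22.3 15.9] inward 1mm: [ 0.47 -0.88]
16 [23.9 16.8] inward 1mm: [ 0.45 -0.89]
```

View pics/z8.png

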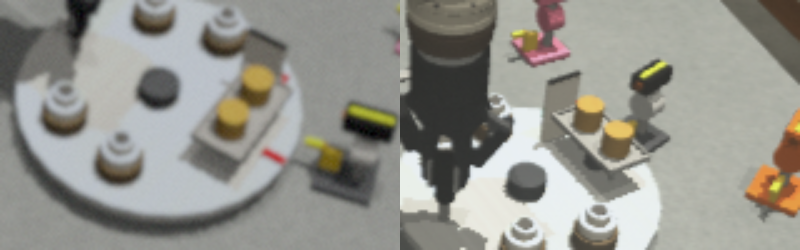

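```bash
python3 -m jog '0 3.5 2.7 0;0 7 5.3 0;0 10.5 7.7 0;0 14 10 0;0 17.5 11.8 0;0 20.6 13.3 0;0 20.6 13.3 0;0 20.6 13.3 0'
cat > chk.py <<'E'
from h import *
o=status.get_obs();p=o['ee_pos'][:2]; C=np.array([.5495,.0943]);v=p-C
print('knob r',np.hypot(*v),'arrow by robot',np.degrees(np.arctan2(v[1],v[0]))%360-180,o['wrist_force'].round(1))
c=shot('scene','s9')
h=cv2.cvtColor(c['color'],cv2.COLOR_RGB2HSV)
ch=lambda a:np.degrees(np.arctan2(a[1]-C[1],a[0]-C[0])).round(2)
for nm,m,z in (('red',cv2.inRange(h,(0,120,80),(7,255,255))|cv2.inRange(h,(174,120,80),(180,255,255)),.042),('yel',cv2.inRange(h,(24,110,60),(34,255,255)),.04)):
    q,l,st,ct=cv2.connectedComponentsWithStats(m)
    for i in range(1,q):
        P=onz(c,*ct[i],z)[:2]
        if st[i,4]>3 and np.hypot(*(P-C))<.26: print(nm,ct[i].round(1),st[i].tolist(),P.round(4),ch(P),np.hypot(*(P-C)).round(4), 'z103',ch(onz(c,*ct[i],.103)))
r=lambda y:''.join('R' if (h[y,x,0]<8 or h[y,x,0]>172) and h[y,x,1]>90 else 'Y' if 22<=h[y,x,0]<=36 and h[y,x,1]>100 else '#' if h[y,x,2]<80 else '.' for x in range(400,460))
for y in range(244,285): print(y,r(y))
for b in (24,25,26,27,28): print(b,[proj(c,[*(C+k*np.array([np.cos(np.radians(b)),np.sin(np.radians(b))])),z]).round(1).tolist() for k,z in ((.130,.042),(.148,.042),(.157,.04),(.212,.103))])
E
python3 chk.py
```

```text
time: 30.65
ee_pos: [0.4548, 0.0493, 0.0896]
tcp_rot: [170.6, 89.8, 46.1]
wrist_force: [5.9, 3.9, -0.4]
opening: 0.0208
knob r 0.10489452207790691 arrow by robot 25.411575253328323 [ 5.9  3.9 -0.4]
red [413.5 258.5] [410, 257, 8, 4, 12] [0.6725 0.1513] 24.85 0.1355 z103 5.1
yel [448.2 250.9] [439, 247, 19, 9, 94] [0.7155 0.2392] 41.11 0.2204 z103 26.51
yel [430.1 266.1] [423, 260, 14, 13, 73] [0.7153 0.1652] 23.15 0.1803 z103 7.51
244 YYYYY.......................................................
245 YYYYY.......................................................
246 YYYYY.......................................................
247 YYYY....................................YYYY................
248 YYY....................................YYYYYYYYY............
249 YY.....................................YYYYYYYYYYYY.........
250 .......................................YYYYYYYYYYYYYYYY.....
251 ......................................#YYYYYYYYYYYYYYYYYYY..
252 ......................................#####YYYYYYYYYYYYYYY..
253 .....................................#########YYYYYYYYYYYY..
254 ...........
[... 1639 characters left out ...]
.#.........##########..............
280 ..........................####........#######...............
281 .............................#####........#...#.............
282 ................................#####.......................
283 ...................................######...................
284 .##...................................######................
24 [[411.2, 258.4], [418.0, 260.7], [421.4, 262.3], [447.7, 253.8]]
25 [[411.4, 257.7], [418.3, 259.9], [421.6, 261.5], [448.1, 252.7]]
26 [[411.6, 257.1], [418.6, 259.2], [421.9, 260.7], [448.4, 251.6]]
27 [[411.9, 256.4], [418.8, 258.4], [422.1, 260.0], [448.7, 250.5]]
28 [[412.1, 255.8], [419.0, 257.7], [422.4, 259.2], [448.9, 249.4]]
```

```bash
python3 -m jog '0 .5 .3 0;0 1 .6 0;0 1.6 .9 0;0 1.6 .9 0;0 1.6 .9 0;0 1.6 .9 0;0 1.6 .9 0;0 1.6 .9 0'
cat >> chk.py <<'E'
print('---')
g=c['color'].astype(float)
def sub(wt,u0,u1,v0,v1,z):
    S=[]
    for u in range(u0,u1):
        col=np.array([max(wt(g[v,u]),0) for v in range(v0,v1)])
        if col.sum()>60: vc=(col*np.arange(v0,v1)).sum()/col.sum(); P=onz(c,u,vc,z)[:2]; S.append((u,vc.round(2),ch(P),np.hypot(*(P-C)).round(3)))
    return S
print(sub(lambda p:p[0]-(p[1]+p[2])/2-40,409,421,250,264,.042))
print(sub(lambda p:(p[0]+p[1])/2-p[2]-50,421,428,256,267,.04))
E
python3 chk.py | grep -v '^2[4-8]. '
```

```text
time: 31.7
ee_pos: [0.4555, 0.0477, 0.0896]
tcp_rot: [171.7, 89.8, 47.2]
wrist_force: [5.1, 4.8, -1.5]
opening: 0.0211
knob r 0.1049008842406605 arrow by robot 26.37888405103402 [ 5.1  4.8 -1.5]
red [413.7 257.9] [410, 257, 8, 3, 12] [0.6716 0.153 ] 25.7 0.1355 z103 5.77
yel [448.2 250.9] [439, 247, 19, 9, 94] [0.7155 0.2392] 41.11 0.2204 z103 26.51
yel [430.2 266.1] [423, 260, 14, 14, 72] [0.7153 0.1656] 23.27 0.1805 z103 7.62
24 [[411.2, 258.4], [418.0, 260.7], [421.4, 262.3], [447.7, 253.8]]
25 [[411.4, 257.7], [418.3, 259.9], [421.6, 261.5], [448.1, 252.7]]
26 [[411.6, 257.1], [418.6, 259.2], [421.9, 260.7], [448.4, 251.6]]
27 [[411.9, 256.4], [418.8, 258.4], [422.1, 260.0], [448.7, 250.5]]
28 [[412.1, 255.8], [419.0, 257.7], [422.4, 259.2], [448.9, 249.4]]
---
[(410, np.float64(256.82), np.float64(25.62), np.float64(0.126)), (411, np.float64(256.96), np.float64(25.87), np.float64(0.128)), (412, np.float64(257.19), np.float64(25.98), np.float64(0.131)), (413, np.float64(257.54), np.float64(25.93), np.float64(0.134)), (414, np.float64(257.89), np.float64(25.87), np.float64(0.136)), (415, np.float64(258.07), np.float64(26.05), np.float64(0.139)), (416, np.float64(258.4), np.float64(26.01), np.float64(0.141)), (417, np.float64(258.77), np.float64(25.94), np.float64(0.144))]
[(423, np.float64(261.05), np.float64(26.04), np.float64(0.16)), (424, np.float64(261.24), np.float64(26.18), np.float64(0.162)), (425, np.float64(261.55), np.float64(26.17), np.float64(0.165)), (426, np.float64(261.79), np.float64(26.24), np.float64(0.167)), (427, np.float64(262.08), np.float64(26.25), np.float64(0.17))]
```

```bash
python3 -m jog '0 0 0 0;0 0 0 0;0 0 0 0;0 0 0 0;0 0 0 0;0 0 0 0;0 0 0 0;0 0 0 0'; python3 chk.py | tail -2
python3 - <<'E'
from h import *
c=shot('scene')
h=cv2.cvtColor(c['color'],cv2.COLOR_RGB2HSV); m=cv2.inRange(h,(15,140,100),(24,255,255))
n,l,s,ct=cv2.connectedComponentsWithStats(m)
print([(ct[i].round(1).tolist(),s[i,4]) for i in range(1,n) if s[i,4]>40])
print(bot.job_done())
E
```

```text
time: 32.75
ee_pos: [0.4555, 0.0477, 0.0896]
tcp_rot: [172.1, 89.8, 47.6]
wrist_force: [5.5, 4.8, -1.1]
opening: 0.0205
[(410, np.float64(256.8), np.float64(25.66), np.float64(0.126)), (411, np.float64(256.99), np.float64(25.84), np.float64(0.128)), (412, np.float64(257.21), np.float64(25.96), np.float64(0.131)), (413, np.float64(257.54), np.float64(25.93), np.float64(0.134)), (414, np.float64(257.88), np.float64(25.89), np.float64(0.136)), (415, np.float64(258.06), np.float64(26.05), np.float64(0.139)), (416, np.float64(258.37), np.float64(26.05), np.float64(0.141)), (417, np.float64(258.78), np.float64(25.92), np.float64(0.144))]
[(423, np.float64(261.04), np.float64(26.05), np.float64(0.16)), (424, np.float64(261.19), np.float64(26.23), np.float64(0.162)), (425, np.float64(261.53), np.float64(26.2), np.float64(0.165)), (426, np.float64(261.82), np.float64(26.21), np.float64(0.167)), (427, np.float64(262.09), np.float64(26.24), np.float64(0.17))]
[([403.5, 230.1], np.int32(73)), ([399.2, 243.9], np.int32(96)), ([431.7, 267.6], np.int32(43)), ([206.0, 281.8], np.int32(129)), ([455.4, 316.6], np.int32(142)), ([442.4, 339.1], np.int32(358))]
the job is handed in; nothing more can be done
None
```

I put two brass weights on the spring pan with the turntable at rest. I then turned the table about 73.6° by the black knob and handed the job in at 32.8 s, still gripping it.

- **Pan:** with both weights on and nothing else pressing, two wrist views put the red pointer at about 81 mm, a sag of about 29 mm. The green band spans 20–34 mm. This was measured before turning. The last picture shows both weights still on the pan.
- **Sag after one weight:** my estimates disagreed. Contact forces suggested 15–19 mm and the images 21–26 mm. I relied on the two-view measurement with both weights on instead.
- **Arrow:** in the last scene picture the red arrow stood at about 25.9° and the yellow pointer at about 26.2°. The earlier close wrist view would put the target about 0.3° short of where the table now stands, so the two checks differ by about 0.5° in total.
- **Holding still:** the tool pose and these angles did not change over the last second.
- **Bystanders:** I did not touch the bottle, the loose cup, the wrench, the third weight or the look-alikes. I made no separate check of where the bottle, cup and wrench stood at the end.

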